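# Release the ratchet and wind the organiser tray home

## Task

Put the pulled-out tray of the organiser unit away: swing the ratchet pawl well clear of the red wheel's teeth, wind the wheel backward (clockwise from above) by its crank knob until you feel the tray press snugly on the springy buffer inside, firm but not forced, and then swing the pawl gently back until its nose rests against the teeth again, leaving the tray touching the buffer. Work only by the pawl's post and the crank knob: do not push the tray itself, never force the wheel against the engaged pawl, and leave the other things where they are.

Things in the scene. Friction and masses are not known exactly. Their poses are not given: they have to be found in the camera images.
- unit: White organiser unit, fixed, 300 (x) x 250 (y) x 100 high mm, open at the front (-x, towards the robot). Origin at the centre of its underside. It carries on its top a toothed wheel lying flat, with crank knob, and a pawl; its rear 100 mm carries loose things.
- tray: Blue plastic tray that slides in and out of the unit along the unit's x; its front panel starts 65 mm proud of the unit's front. Origin at the bottom middle of the front panel's outer face. It is geared to the wheel: 30 mm of travel inward per radian of backward (clockwise) turning. Must not be touched.
- tongue: Sprung steel tongue (3 N/mm, 9 mm travel) at the tray's rear, inside the unit, origin at its tip. Moving in, it meets a buffer that is out of sight, adjustable and not measured: after 48 to 62 mm of travel (1.6 to 2.07 rad of the wheel), leaving the tray's front 3 to 17 mm proud or a little less. Snug means 4 to 16 N at the tongue; over 16 N is forced.
- wheel (a joint): Turning of the wheel, rad: 0 at the start, grows as it is wound backward (clockwise seen from above, tray inward). The wheel is red with 12 steel saw teeth, 116 mm across the tips, 12 mm thick, its upper face at 116 mm height. With the pawl engaged it is locked against backward turning after about 1 mm of play. Pressing the pawl hard on a tooth ramp turns it forward.
- wheel_axis (a point): Point on the wheel's upright axis, at 145 mm height (29 mm above the wheel's upper face).
- crank (a point): Point on the axis of the black upright crank knob, at 145 mm height, for gripping: a cylinder 18 mm across, 116 to 164 mm height, free to spin, 42 mm from the wheel's axis. Turning force here = 0.71 x tongue force + about 5 N of steady friction; the friction keeps the tongue lightly pressed on the buffer after letting go.
- pawl (a joint): Swing of the yellow pawl, rad: 0 engaged (start), grows as it swings off the wheel, clockwise from above; end stop 0.70. Above 0.15 the nose is clear of the tooth tips; well clear is over 0.25. Stays where left (stiff hinge, 0.5 N at the post). Swung back it drops into a gap (down to 0) or rests on a tooth ramp or tip (up to 0.15); both are engaged.
- pawl_post (a point): Point on the axis of the pawl's black upright post, at 145 mm height, for gripping. The post is a cylinder 16 mm across, 114 to 162 mm height, 68 mm from the pivot.
- pawl_pivot (a point): Point on the pawl's upright hinge axis, at 145 mm height.
- pawl_nose: Steel roller nose of the pawl, an upright pin 8 mm across and 12 mm high, origin at the centre of its lower end. It locks the wheel; more than 20 N on it counts as forcing.
- paperweight: Green glass dome, 62 mm across and 38 mm high, loose on the rear of the unit's top; bystander.
- jar: Amber glass jar with metal lid, 48 mm across and 55 mm high, loose on the rear of the unit's top; bystander.
- mug: Blue ceramic mug, 84 mm across and 95 mm high; bystander.
- tape_dispenser: Stainless steel tape dispenser, 130 x 55 x 84 mm; bystander.
- shoe_horn: Green plastic shoe horn, 195 mm long, lying flat; bystander.
- hanger: Folded aluminium hanger, about 260 x 75 mm, lying flat; bystander.

How it is judged:
On the way, in this order (a step that is already met when the one before it is completed fails the run):
1. the pawl is swung well clear of the teeth (value of joint pawl above 0.25 rad), for 0.2 s.
2. with the pawl clear, the tray is wound in until it presses snugly on the buffer (4 N or more at the tongue) (contact force between tongue and anything else above 4 N and value of joint pawl above 0.18 rad and value of joint wheel above 1.5 rad), for 0.2 s.
At the end, for the whole second after the job is handed in: The tray is home, its tongue still touching the buffer (over 0.3 N; wheel wound back more than 1.5 rad), the pawl is back among the teeth (angle under 0.16 rad, its nose either touching the wheel or dropped in below 0.11 rad), and wheel and pawl are at rest (value of joint pawl below 0.16 rad and (value of joint pawl below 0.11 rad or contact force between pawl_nose and anything else above 0.05 N) and value of joint wheel above 1.5 rad and contact force between tongue and anything else above 0.3 N and velocity of joint wheel between -0.05 and 0.05 rad/s and velocity of joint pawl between -0.05 and 0.05 rad/s).
It fails at once if the tray was forced against the buffer (over 16 N at the tongue) (contact force between tongue and anything else above 16 N).
It fails at once if the wheel was forced against the pawl (over 20 N on the nose) (contact force between pawl_nose and anything else above 20 N).
It fails at once if the tray was pushed directly (contact force between any of the fingers, the arm and tray above 1 N).
It fails at once if a bystander was moved by more than 30 mm (distance of any of paperweight, jar, mug, tape_dispenser, shoe_horn, hanger from where it was at the start of the episode above 0.03 m).
It also fails if it takes over 72 s, if anything falls off the work surface, if the arm or the gripper's body presses on something with over 40 N, if the wrist force passes 120 N, or if a joint passes its speed limit or range.

## Robot

A 6-joint arm with a two-finger parallel gripper is mounted at the origin on the work surface. World frame = base frame: x ahead of the robot, y to its left, z up, the work surface at z = 0. Lengths are in m, angles in rad, forces in N, time in s.
With the tool pointing down it reaches from about 0.35 to 0.775 m from the base axis. Payload 5.5 kg.
Tool frame: the origin (TCP) lies where the fingers leave the gripper's body, on its centre line; the fingertips stand 73 mm ahead of it and the grasp point (between the pads) lies 54 mm ahead of it; z points along the fingers, y is the line along which they close (so a half turn about z gives the same grasp; the last joint's range is limited). The gripper opens to 85 mm and grips with 20 to 120 N. Pads are 22 mm wide; open, the fingers measure 114 mm over their backs; the gripper's body (76 mm by 85 mm) begins 54 mm behind the grasp point. The pads swing forward as they close: fully open they stand 13 mm farther back than shut.
Start: joints at [1.046, 0.313, 0.046, 1.304, 0, 1.431], TCP at [0.216, 0.533, 0.304] pointing down, gripper open.
Joint ranges: [-2.76, 2.76], [-0.86, 1.69], [-1.03, 1.26], [-2.2, 2.34], [-1.47, 1.5], [-3.14, 3.14]. Speed limits (rad/s): [2.57, 2.57, 3.14, 3.14, 3.14, 3.14].

## Interface

Orientations are given as a unit quaternion [x, y, z, w].
In Python, from bench import bot gives the robot as it stands. The module is installed in compiled form; this text tells all that it offers.
- The arm moves only by the shell command python3 -m inch 'ROWS' [FORCE]. ROWS is JSON, a list of rows, each a list of 7 numbers: the turn, a rotation vector about the world's x, y, z in units of 6 degrees (1.0 is 6 degrees), then the shift along the world's x, y, z in units of 40 mm (1.0 is 40 mm), then the opening, from -1 (shut) to 1 (fully open). In form: [[rx, ry, rz, dx, dy, dz, hand], ...]. A call has 1 to 12 rows; each row shifts and turns the commanded pose from where the row before left it; what a row does not reach is not made up. A row lasts 1/10 s, in which the tool goes at most 50 mm and 8.59 degrees, less where a joint would pass 70% of its speed; a pose out of reach is approached as far as the arm can. A call is refused whole if a number of a shift passes 1 or a number of a turn 1, either way. A call with a gripper value outside its range is refused whole. The fingers move at their own pace and stop on an object; FORCE is the grip in N (left out, the last holds). Time passes only in rows, so rows that do not move let the fingers close. It gives the time, the measured TCP pose, the force, the opening and the grip force at its end, in the units of the state.
- bot.read_state(): the state, without advancing time (a new reading comes with each control period).
- bot.capture(name): name is "scene" or "top" or "wrist"; returns a dict with "color" (420x560x3 uint8, red, green, blue), "z_map" (420x560 float32, m along the optical axis (not along the pixel's ray), 0 where there is no reading), "fx", "fy", "cx", "cy" (pixels), "R" (3x3) and "t" (3): a world point X has camera coordinates R X + t; the wrist camera has in their place "mount" (4x4, takes a point from camera to tool coordinates, whose origin is the TCP and whose axes are the flange's). Camera axes: x right, y down, z forward; pixel columns grow to the right and rows downward; lengths in m; the calibration is good to about 2 mm. A picture is of the moment at which its call begins: read the wrist's pose just before it.
- bot.hand_in(): hands the job in; it is judged then, once.
Trained networks look in the newest picture that a camera, given by its name, has taken for a name from the list of things; names that differ only in an ending like _2 or _b are one class to them, and where a whole thing is asked for, a point or a joint stands for the part that bears it (a point fixed in the world has none). Each returns a list of dicts, best first, with "confidence" (0 to 1); they miss things now and then, are a little off and sometimes report something else, mostly with a low value. They report only what shows in the picture. A call takes as long as a camera call.
- bot.find_in(query, camera): "xy" ([column, row] in pixels, amid what is visible of it).
- bot.outline_of(query, camera): "mask" (420x560 bool, what is visible of it) and "xy" ([column, row] in pixels, amid what is visible of it).
The state is a dict: "time_s": time; "joint_pos": joint angles; "qd": joint speeds; "joint_efforts": joint torques, N m; "ee_pos": TCP position; "tool_rot": TCP orientation; "contact_force": force on the tool from outside, world axes, zero at the start; "moment": the same for the moment, N m; "finger_gap": opening from 0.0 (shut) to 1.0 (fully open); "gripper_force": force on a finger pad.
Only numpy, scipy, OpenCV 4.12 (cv2) and the standard library are available. Lean on these libraries where they do the work, as an engineer would, in place of code of your own. Each camera call takes 0.05 s, during which the arm holds its last target. There are 200 camera calls.

## Working session

There is one attempt and no reset: what is moved stays moved. The work goes in short steps, Python scripts to look and compute and a shell command to move; the robot and the scene stay as the last step left them, time stands still between calls to the robot, and variables do not carry over. Pictures are saved under pics/ and viewed, at most 10 in all, crops included, and the job is handed in when it is done.

```bash
mkdir -p pics
cat > h.py <<'E'
import numpy as np, cv2
from bench import bot
def world(c,px,z=None):
    R=np.array(c["R"]);t=np.array(c["t"])
    d=np.array([(px[0]-c["cx"])/c["fx"],(px[1]-c["cy"])/c["fy"],1.])
    o=-R.T@t; w=R.T@d
    if z is None:
        return o+w*c["z_map"][int(round(px[1])),int(round(px[0]))]
    return o+w*(z-o[2])/w[2]
def save(c,n): cv2.imwrite("pics/"+n+".png",c["color"][:,:,::-1])
E
python3 - <<'E'
from h import *
s=bot.read_state();print(s)
for n in("top","scene"):
    c=bot.capture(n);save(c,n+"0")
    print(n,-np.array(c["R"]).T@c["t"])
    for q in("unit","tray","wheel","crank","pawl","pawl_post","pawl_nose","paperweight","jar","mug","tape_dispenser"):
        for r in bot.outline_of(q,n)[:2]:
            m=r["mask"]
            v,u=np.nonzero(m)
            P=np.array([world(c,(a,b)) for a,b in zip(u,v) if c["z_map"][b,a]>0])
            if len(P): print(q,round(r["confidence"],2),np.round(r["xy"],1),len(P),np.round(np.median(P,0),4),"top5%z",np.round(P[P[:,2]>np.percentile(P[:,2],97)-.006].mean(0),4))
E
```

```text
{'time_s': 0.0, 'joint_pos': array([1.04637276e+00, 3.14018573e-01, 4.49960890e-02, 1.30362277e+00,
       2.83845760e-05, 1.43122649e+00]), 'qd': array([ 0.00188098, -0.00078226,  0.00056788,  0.00099788,  0.00035255,
        0.00025288]), 'joint_efforts': array([-1.81116720e-03, -4.80627966e+01,  2.98532438e+01,  1.94891891e-02,
       -1.89982861e-04,  7.22177901e-06]), 'ee_pos': array([0.21566383, 0.53261492, 0.30300542]), 'tool_rot': array([ 1.91241459e-01,  9.81542587e-01, -8.69357315e-04, -3.14729371e-04]), 'contact_force': array([ 0.25256412, -0.58421296, -0.75473603]), 'moment': array([-0.02164864, -0.01957218,  0.03903356]), 'gripper_force': 0.0, 'finger_gap': 0.99793849805907}
top [0.40786547 0.00176995 1.06726877]
unit 0.78 [253.3 180.3] 12249 [0.593  0.0838 0.0999] top5%z [0.6009 0.1015 0.1192]
tray 0.96 [260.3 231.7] 2283 [0.4646 0.0678 0.0141] top5%z [0.4335 0.0626 0.0826]
wheel 0.89 [242.  176.1] 1384 [0.6032 0.1111 0.116 ] top5%z [0.5621 0.1145 0.1636]
crank 0.86 [242.8 174.2] 1250 [0.6033 0.1102 0.1162] top5%z [0.5621 0.1145 0.1636]
crank 0.54 [263.5 233. ] 2339 [0.
[... 984 characters left out ...]
[0.7357 0.1703 0.156 ]
crank 0.93 [278.2 246.1] 1402 [0.6079 0.1158 0.117 ] top5%z [0.5666 0.1164 0.1603]
pawl 0.84 [255.2 222.9] 318 [0.6002 0.039  0.1162] top5%z [0.6077 0.0182 0.1617]
pawl_post 0.78 [256.1 227.5] 234 [0.6031 0.0394 0.1166] top5%z [0.6097 0.0195 0.161 ]
pawl_post 0.28 [277.4 246.7] 1439 [0.6071 0.1158 0.117 ] top5%z [0.5656 0.1156 0.1622]
paperweight 0.76 [202.8 263.9] 522 [0.7671 0.0334 0.131 ] top5%z [0.7624 0.0264 0.137 ]
jar 0.75 [254.1 294.5] 474 [0.7421 0.1775 0.1527] top5%z [0.736  0.1715 0.1561]
mug 0.94 [421.5 278.4] 1525 [0.4097 0.4093 0.0561] top5%z [0.4025 0.412  0.0944]
tape_dispenser 0.65 [391.  345.9] 1663 [0.6059 0.4564 0.0323] top5%z [0.6051 0.4477 0.083 ]
```

Run:
```python
import cv2
a=cv2.imread("pics/top0.png")[90:260,190:320]
b=cv2.imread("pics/scene0.png")[160:330,180:350]
a=cv2.resize(a,None,fx=3.4,fy=3.4,interpolation=2);b=cv2.resize(b,None,fx=2,fy=2,interpolation=2)
b=cv2.copyMakeBorder(b,0,a.shape[0]-b.shape[0],0,0,0)
cv2.imwrite("pics/both.png",cv2.hconcat([a,b]));print(a.shape,b.shape)
```

```text
(578, 442, 3) (578, 340, 3)
```

View pics/both.png

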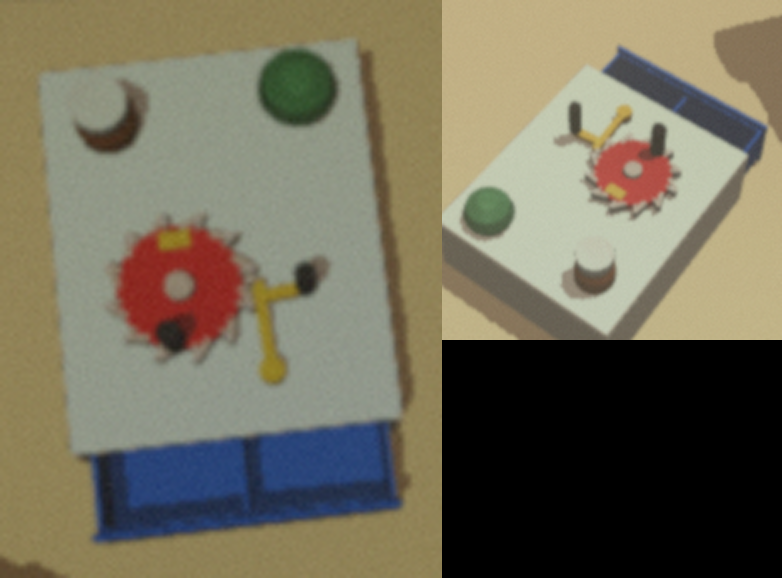

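Run:
```python
from h import *
for n in("top","scene"):
    c=bot.capture(n); rgb=c["color"].astype(int)
    hsv=cv2.cvtColor(c["color"],cv2.COLOR_RGB2HSV)
    v,u=np.mgrid[0:420,0:560]
    d=np.stack([(u-c["cx"])/c["fx"],(v-c["cy"])/c["fy"],np.ones_like(u)],-1)*c["z_map"][...,None]
    W=(d-np.array(c["t"]))@np.array(c["R"])
    roi=(W[...,0]>.45)&(W[...,0]<.7)&(W[...,1]>-.03)&(W[...,1]<.22)&(c["z_map"]>0)
    red=roi&((hsv[...,0]<8)|(hsv[...,0]>172))&(hsv[...,1]>150)&(W[...,2]<.122)&(W[...,2]>.108)
    (uc,vc),r=cv2.minEnclosingCircle(np.argwhere(red)[:,::-1].astype(np.float32)) ; 
    P=W[red];(a,b),rr=cv2.minEnclosingCircle(P[:,:2].astype(np.float32));print(n,"wheel",a,b,rr,P[:,2].mean())
    yel=roi&(hsv[...,0]>18)&(hsv[...,0]<32)&(hsv[...,1]>140)&(W[...,1]<.075)&(W[...,2]>.105)
    p=np.argwhere(yel)[:,::-1]
    Q=W[yel]; print("yel",len(Q),np.round(Q.mean(0),4)); 
    k=Q[:,0]<Q[:,0].min()+.02; print("pivot end",np.round(Q[k].mean(0),4),Q[k].ptp(0) if hasattr(Q,'ptp') else np.ptp(Q[k],axis=0))
    tops=roi&(W[...,2]>.153)
    for nm,m in(("crank",tops&(W[...,1]>.07)),("post",tops&(W[...,1]<.07))):
        T=W[m];print(nm,len(T),np.round(T.mean(0),4),np.round((T.min(0)+T.max(0))/2,4),np.ptp(T,axis=0))
    ed=roi&(W[...,2]>.09)
```

```text
top wheel 0.6032626032829285 0.11277776956558228 0.046006981283426285 0.11613531717988136
yel 136 [0.5732 0.0449 0.1146]
pivot end [0.5427 0.043  0.1149] [0.01807079 0.01512172 0.0097559 ]
crank 45 [0.5621 0.1143 0.1638] [0.5619 0.1142 0.1616] [0.01464611 0.01615465 0.01311547]
post 35 [0.6046 0.018  0.1615] [0.6049 0.0182 0.1612] [0.01394709 0.01222163 0.01354928]
scene wheel 0.6066415905952454 0.11240994185209274 0.04301879182457924 0.11683085355317002
yel 5 [0.549  0.0454 0.1146]
pivot end [0.549  0.0454 0.1146] [0.01899609 0.0022428  0.00623868]
crank 51 [0.5655 0.1156 0.1627] [0.5634 0.1151 0.1616] [0.01770927 0.01769869 0.01390695]
post 42 [0.6085 0.0189 0.1606] [0.6084 0.0189 0.1607] [0.01488429 0.01646749 0.01477178]
```

```bash
python3 -m inch '[[0,0,0,0.6,-0.8,0,1],[0,0,0,0.6,-0.8,0,1],[0,0,0,0.6,-0.8,0,1],[0,0,0,0.6,-0.8,0,1],[0,0,0,0.6,-0.8,0,1],[0,0,0,0.6,-0.8,0,1],[0,0,0,0.6,-0.8,0,1],[0,0,0,0.6,-0.8,0,1],[0,0,0,0.6,-0.8,0,1],[0,0,0,0.6,-0.8,0,1],[0,0,0,0.6,-0.8,0,1],[0,0,0,0.6,-0.8,0,1]]' 60
python3 -m inch '[[0,0,0,0.6,-0.8,0,1],[0,0,0,0.6,-0.8,0,0.5],[0,0,0,0.6,-0.8,0,0.2],[0,0,0,0.2,0,0,0.2],[0,0,0,0,0,0,0.2]]' 60
```

```text
time_s: 2.5
ee_pos: [0.5047, 0.1475, 0.3041]
tool_rot: [0.191, 0.982, 0.0, 0.0]
contact_force: [0.1, 0.8, 0.5]
finger_gap: 0.999
gripper_force: 0.0
time_s: 3.0
ee_pos: [0.5847, 0.0522, 0.3034]
tool_rot: [0.192, 0.981, 0.0, -0.0]
contact_force: [-0.9, 0.1, -0.3]
finger_gap: 0.601
gripper_force: 0.0
```

Run:
```python
from h import *
from scipy.spatial.transform import Rotation as Ro
s=bot.read_state();c=bot.capture("wrist");save(c,"w0")
M=np.array(c["mount"]);R=Ro.from_quat(s["tool_rot"]).as_matrix()
v,u=np.mgrid[0:420,0:560]
d=np.stack([(u-c["cx"])/c["fx"],(v-c["cy"])/c["fy"],np.ones_like(u)],-1)*c["z_map"][...,None]
W=(d@M[:3,:3].T+M[:3,3])@R.T+s["ee_pos"]
roi=(W[...,0]>.45)&(W[...,0]<.68)&(W[...,1]>-.04)&(W[...,1]<.2)&(c["z_map"]>0)
t=roi&(W[...,2]>.155)&(W[...,2]<.17)
n,l,st,ce=cv2.connectedComponentsWithStats(t.astype(np.uint8))
for i in range(1,n):
    if st[i,4]>50:
        T=W[l==i];print(st[i,4],ce[i].round(),T.mean(0).round(4),((T.min(0)+T.max(0))/2).round(4),np.ptp(T,axis=0).round(4))
print(M.round(3))
```

```text
786 [371. 151.] [0.5612 0.1142 0.1629] [0.5619 0.1146 0.1601] [0.0174 0.0176 0.01  ]
477 [250. 266.] [0.6039 0.0188 0.1608] [0.6048 0.0182 0.1592] [0.0151 0.0156 0.0078]
[[ 0.001 -0.948 -0.318  0.082]
 [ 1.     0.001  0.    -0.   ]
 [ 0.    -0.318  0.948 -0.07 ]
 [ 0.     0.     0.     1.   ]]
```

View pics/w0.png

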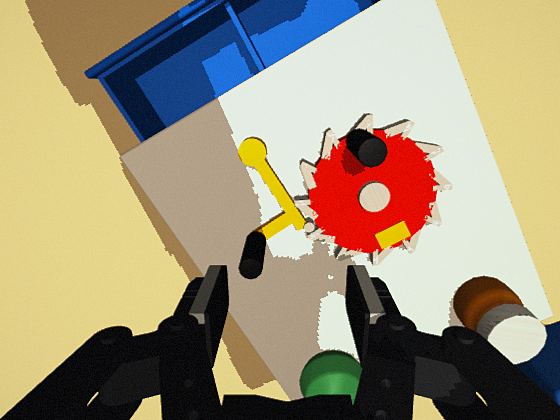

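```bash
python3 -m inch '[[0,0,0,0.25,-0.43,0,0.2],[0,0,0,0.25,-0.43,0,0.2],[0,0,0,0,0,-0.6,0.2],[0,0,0,0,0,-0.6,0.2],[0,0,0,0,0,-0.6,0.2],[0,0,0,0,0,-0.5,0.2],[0,0,0,0,0,-0.3,0.2],[0,0,0,0,0,0,0.2],[0,0,0,0,0,0,0.2]]'
```

```text
time_s: 3.95
ee_pos: [0.6042, 0.0184, 0.2006]
tool_rot: [0.191, 0.982, 0.0, 0.0]
contact_force: [0.0, 0.5, 0.7]
finger_gap: 0.6
gripper_force: 0.0
```

```bash
python3 -m inch '[[0,0,0,0,0,0,-0.4],[0,0,0,0,0,0,-0.5],[0,0,0,0,0,0,-0.5],[0,0,0,0,0,0,-0.55],[0,0,0,0,0,0,-0.6],[0,0,0,0,0,0,-0.65],[0,0,0,0,0,0,-0.7],[0,0,0,0,0,0,-0.8]]' 20
```

```text
time_s: 4.75
ee_pos: [0.6039, 0.0186, 0.2002]
tool_rot: [0.191, 0.982, 0.0, 0.0]
contact_force: [0.1, 0.1, 2.9]
finger_gap: 0.177
gripper_force: 19.5
```

```bash
python3 -m inch '[[0,0,-0.56,-0.039,-0.092,0,-0.8],[0,0,-0.56,-0.044,-0.09,0,-0.8],[0,0,-0.56,-0.05,-0.087,0,-0.8],[0,0,-0.56,-0.055,-0.084,0,-0.8],[0,0,-0.56,-0.06,-0.08,0,-0.8],[0,0,-0.56,-0.064,-0.076,0,-0.8],[0,0,-0.56,-0.068,-0.073,0,-0.8],[0,0,-0.56,-0.072,-0.069,0,-0.8],[0,0,0,0,0,0,-0.8],[0,0,0,0,0,0,-0.8],[0,0,0,0,0,0,-0.8]]'
```

```text
time_s: 5.85
ee_pos: [0.5859, -0.0073, 0.2001]
tool_rot: [0.414, 0.91, 0.0, 0.0]
contact_force: [-1.1, 0.8, 3.7]
finger_gap: 0.181
gripper_force: 19.6
```

```bash
python3 -m inch '[[0,0,0,0,0,0,-0.4],[0,0,0,0,0,0,0.1],[0,0,0,0,0,0,0.2],[0,0,0,0,0,0,0.2],[0,0,0,0,0,0.3,0.2],[0,0,0,0,0,0.6,0.2],[0,0,0,0,0,0.6,0.2],[0,0,0,0,0,0,0.2]]'
python3 -m inch '[[0,0,1,-0.076,0.381,0,0.2],[0,0,1,-0.076,0.381,0,0.2],[0,0,1,-0.076,0.381,0,0.2],[0,0,1,-0.076,0.381,0,0.2],[0,0,1,-0.076,0.381,0,0.2],[0,0,1,-0.076,0.381,0,0.2],[0,0,1,-0.076,0.381,0,0.2],[0,0,1,-0.076,0.381,0,0.2],[0,0,0,0,0,0,0.2],[0,0,0,0,0,0,0.2]]'
python3 - <<'E'
from h import *
from scipy.spatial.transform import Rotation as Ro
c=bot.capture("top")
v,u=np.mgrid[0:420,0:560]
d=np.stack([(u-c["cx"])/c["fx"],(v-c["cy"])/c["fy"],np.ones_like(u)],-1)*c["z_map"][...,None]
W=(d-np.array(c["t"]))@np.array(c["R"])
T=W[(W[...,0]>.5)&(W[...,0]<.63)&(W[...,1]>-.04)&(W[...,1]<.03)&(W[...,2]>.153)&(W[...,2]<.167)]
print(len(T),T.mean(0) if len(T) else 0)
E
```

```text
time_s: 6.65
ee_pos: [0.5876, -0.0077, 0.2645]
tool_rot: [0.414, 0.91, 0.001, 0.003]
contact_force: [0.6, 0.2, -0.1]
finger_gap: 0.598
gripper_force: 0.0
time_s: 7.65
ee_pos: [0.5614, 0.1145, 0.26]
tool_rot: [0.009, 1.0, -0.0, 0.0]
contact_force: [0.8, -0.4, -0.0]
finger_gap: 0.6
gripper_force: 0.0
35 [ 0.58643375 -0.00824883  0.16103134]
```

```bash
python3 -m inch '[[0,0,0,0,0,-0.5,0.2],[0,0,0,0,0,-0.5,0.2],[0,0,0,0,0,-0.5,0.2],[0,0,0,0,0,0,-0.4],[0,0,0,0,0,0,-0.5],[0,0,0,0,0,0,-0.5],[0,0,0,0,0,0,-0.6],[0,0,0,0,0,0,-0.7],[0,0,0,0,0,0,-0.8],[0,0,0,0,0,0,-0.8]]' 40
```

```text
time_s: 8.7
ee_pos: [0.5623, 0.1145, 0.2013]
tool_rot: [0.008, 1.0, 0.0, 0.001]
contact_force: [0.0, 0.8, 6.9]
finger_gap: 0.192
gripper_force: 39.0
```

Run:
```python
import numpy as np
a=np.radians(177.5-6*np.arange(13));print(np.round(np.c_[np.diff(1.05*np.cos(a)),np.diff(1.05*np.sin(a))],3).tolist())
```

```text
[[0.011, 0.109], [0.022, 0.108], [0.033, 0.105], [0.044, 0.101], [0.054, 0.096], [0.064, 0.089], [0.073, 0.082], [0.081, 0.074], [0.088, 0.065], [0.095, 0.056], [0.1, 0.046], [0.104, 0.035]]
```

```bash
python3 -m inch '[[0,0,-1,0.011,0.109,0,-0.8],[0,0,-1,0.022,0.108,0,-0.8],[0,0,-1,0.033,0.105,0,-0.8],[0,0,-1,0.044,0.101,0,-0.8],[0,0,0,0,0,0,-0.8]]'
```

```text
time_s: 9.2
ee_pos: [0.5664, 0.1308, 0.2013]
tool_rot: [0.217, 0.976, -0.001, 0.001]
contact_force: [-1.7, -2.6, 7.2]
finger_gap: 0.201
gripper_force: 39.2
```

```bash
python3 -m inch '[[0,0,-1,0.054,0.096,0,-0.8],[0,0,-1,0.064,0.089,0,-0.8],[0,0,-1,0.073,0.082,0,-0.8],[0,0,-1,0.081,0.074,0,-0.8],[0,0,-1,0.088,0.065,0,-0.8],[0,0,-1,0.095,0.056,0,-0.8],[0,0,-1,0.1,0.046,0,-0.8],[0,0,-1,0.104,0.035,0,-0.8],[0,0,0,0,0,0,-0.8],[0,0,0,0,0,0,-0.8]]'
python3 - <<'E'
import numpy as np
from bench import bot
C=np.array([.6038,.1127])
def rep():
    s=bot.read_state();p=s["ee_pos"][:2]-C;a=np.arctan2(p[1],p[0]);t=np.array([np.sin(a),-np.cos(a)])
    print("ang",np.degrees(a),"wheel",np.radians(177.5)-a,"r",np.hypot(*p),"Ft",s["contact_force"][:2]@t,"Fr",s["contact_force"][:2]@p/np.hypot(*p))
rep()
a=np.radians(105.5-3*np.arange(17));print(np.round(np.c_[np.diff(1.05*np.cos(a)),np.diff(1.05*np.sin(a))],3).tolist())
E
```

```text
time_s: 10.2
ee_pos: [0.5923, 0.1527, 0.2013]
tool_rot: [0.594, 0.804, -0.0, 0.001]
contact_force: [-3.3, -0.9, 7.5]
finger_gap: 0.199
gripper_force: 39.3
ang 106.03156770188792 wheel 1.2473594548407134 r 0.04166941701945722 Ft -3.393360598262893 Fr 0.02507393940838579
[[0.053, 0.013], [0.054, 0.01], [0.054, 0.008], [0.055, 0.005], [0.055, 0.002], [0.055, -0.001], [0.055, -0.004], [0.055, -0.007], [0.054, -0.01], [0.054, -0.012], [0.053, -0.015], [0.052, -0.018], [0.051, -0.021], [0.05, -0.023], [0.049, -0.026], [0.047, -0.028]]
```

```bash
cat > rep.py <<'E'
import numpy as np
from bench import bot
C=np.array([.6038,.1127])
s=bot.read_state();p=s["ee_pos"][:2]-C;a=np.arctan2(p[1],p[0]);t=np.array([np.sin(a),-np.cos(a)])
print("ang %.2f wheel %.3f r %.4f Ft %.2f Fr %.2f"%(np.degrees(a),np.radians(177.5)-a,np.hypot(*p),s["contact_force"][:2]@t,s["contact_force"][:2]@p/np.hypot(*p)))
E
python3 -m inch '[[0,0,-0.5,0.053,0.013,0,-0.8],[0,0,-0.5,0.054,0.01,0,-0.8],[0,0,-0.5,0.054,0.008,0,-0.8],[0,0,-0.5,0.055,0.005,0,-0.8],[0,0,-0.5,0.055,0.002,0,-0.8],[0,0,-0.5,0.055,-0.001,0,-0.8],[0,0,0,0,0,0,-0.8]]'>/dev/null;python3 rep.py
python3 -m inch '[[0,0,-0.25,0.028,-0.001,0,-0.8],[0,0,0,0,0,0,-0.8]]'>/dev/null;python3 rep.py
python3 -m inch '[[0,0,-0.25,0.028,-0.002,0,-0.8],[0,0,0,0,0,0,-0.8]]'>/dev/null;python3 rep.py
```

```text
ang 88.65 wheel 1.551 r 0.0417 Ft -3.38 Fr -1.54
ang 87.39 wheel 1.573 r 0.0417 Ft -4.53 Fr -0.34
ang 85.93 wheel 1.598 r 0.0417 Ft -4.69 Fr -1.39
```

```bash
python3 -m inch '[[0,0,-0.25,0.028,-0.002,0,-0.8],[0,0,0,0,0,0,-0.8]]'>/dev/null;python3 rep.py
python3 -m inch '[[0,0,-0.25,0.028,-0.003,0,-0.8],[0,0,0,0,0,0,-0.8]]'>/dev/null;python3 rep.py
```

```text
ang 84.42 wheel 1.625 r 0.0418 Ft -4.27 Fr -1.86
ang 82.92 wheel 1.651 r 0.0418 Ft -4.10 Fr -2.05
```

```bash
python3 -m inch '[[0,0,-0.25,0.027,-0.004,0,-0.8],[0,0,0,0,0,0,-0.8]]'>/dev/null;python3 rep.py
```

```text
ang 81.41 wheel 1.677 r 0.0418 Ft -4.79 Fr -0.81
```

```bash
python3 -m inch '[[0,0,-0.25,0.027,-0.005,0,-0.8],[0,0,0,0,0,0,-0.8]]'>/dev/null;python3 rep.py
python3 -m inch '[[0,0,-0.25,0.027,-0.005,0,-0.8],[0,0,0,0,0,0,-0.8]]'>/dev/null;python3 rep.py
```

```text
ang 79.93 wheel 1.703 r 0.0418 Ft -5.06 Fr -1.08
ang 78.44 wheel 1.729 r 0.0418 Ft -4.71 Fr -1.46
```

```bash
python3 -m inch '[[0,0,-0.25,0.027,-0.006,0,-0.8],[0,0,0,0,0,0,-0.8]]'>/dev/null;python3 rep.py
python3 -m inch '[[0,0,-0.25,0.027,-0.007,0,-0.8],[0,0,0,0,0,0,-0.8]]'>/dev/null;python3 rep.py
```

```text
ang 77.06 wheel 1.753 r 0.0418 Ft -4.51 Fr -1.18
ang 75.94 wheel 1.773 r 0.0418 Ft -5.85 Fr -1.25
```

```bash
python3 -m inch '[[0,0,-0.25,0.027,-0.007,0,-0.8],[0,0,0,0,0,0,-0.8]]'>/dev/null;python3 rep.py
```

```text
ang 74.92 wheel 1.790 r 0.0418 Ft -6.52 Fr -1.01
```

```bash
python3 -m inch '[[0,0,0,0,0,0,-0.8],[0,0,0,0,0,0,-0.8]]'>/dev/null;python3 rep.py
```

```text
ang 74.93 wheel 1.790 r 0.0418 Ft -6.56 Fr -2.53
```

```bash
python3 -m inch '[[0,0,-0.25,0.026,-0.008,0,-0.8],[0,0,0,0,0,0,-0.8]]'>/dev/null;python3 rep.py
python3 -m inch '[[0,0,-0.25,0.026,-0.009,0,-0.8],[0,0,0,0,0,0,-0.8],[0,0,0,0,0,0,-0.8]]'>/dev/null;python3 rep.py
```

```text
ang 73.88 wheel 1.808 r 0.0418 Ft -7.48 Fr -1.86
ang 72.87 wheel 1.826 r 0.0418 Ft -8.68 Fr -1.71
```

```bash
python3 -m inch '[[0,0,-0.25,0.026,-0.009,0,-0.8],[0,0,0,0,0,0,-0.8]]'>/dev/null;python3 rep.py
python3 -m inch '[[0,0,0,0,0,0,-0.8]]'>/dev/null;python3 rep.py
```

```text
ang 71.82 wheel 1.844 r 0.0418 Ft -9.91 Fr -0.29
ang 71.82 wheel 1.845 r 0.0418 Ft -9.84 Fr -2.10
```

```bash
python3 -m inch '[[0,0,-0.25,0.026,-0.01,0,-0.8],[0,0,0,0,0,0,-0.8],[0,0,0,0,0,0,-0.8],[0,0,0,0,0,0,-0.8]]'>/dev/null;python3 rep.py
python3 -m inch '[[0,0,0,-0.02,0.007,0,-0.8],[0,0,0,0,0,0,-0.8]]'>/dev/null;python3 rep.py
python3 -m inch '[[0,0,0,-0.02,0.007,0,-0.8],[0,0,0,0,0,0,-0.8]]'>/dev/null;python3 rep.py
```

```text
ang 70.78 wheel 1.863 r 0.0418 Ft -10.92 Fr -0.86
ang 71.08 wheel 1.857 r 0.0419 Ft -8.66 Fr -1.53
ang 71.32 wheel 1.853 r 0.0418 Ft -6.30 Fr -1.98
```

```bash
python3 -m inch '[[0,0,0,-0.02,0.007,0,-0.8],[0,0,0,0,0,0,-0.8]]'>/dev/null;python3 rep.py
python3 -m inch '[[0,0,0,0,0,0,-0.6],[0,0,0,0,0,0,-0.4],[0,0,0,0,0,0,0],[0,0,0,0,0,0,0.2],[0,0,0,0,0,0,0.2],[0,0,0,0,0,0.3,0.2],[0,0,0,0,0,0.6,0.2],[0,0,0,0,0,0.6,0.2],[0,0,0,0,0,0,0.2]]'
cat > look.py <<'E'
from h import *
c=bot.capture("top")
v,u=np.mgrid[0:420,0:560]
d=np.stack([(u-c["cx"])/c["fx"],(v-c["cy"])/c["fy"],np.ones_like(u)],-1)*c["z_map"][...,None]
W=(d-np.array(c["t"]))@np.array(c["R"])
T=W[(W[...,0]>.5)&(W[...,0]<.63)&(W[...,1]>-.04)&(W[...,1]<.03)&(W[...,2]>.153)&(W[...,2]<.167)]
print("post",len(T),T.mean(0) if len(T) else 0)
E
python3 look.py
```

```text
ang 71.48 wheel 1.850 r 0.0418 Ft -4.96 Fr -1.50
time_s: 15.8
ee_pos: [0.6198, 0.1525, 0.2647]
tool_rot: [0.829, 0.56, 0.003, 0.002]
contact_force: [0.7, 0.8, 0.1]
finger_gap: 0.599
gripper_force: 0.0
post 35 [ 0.58636655 -0.00824629  0.16136663]
```

```bash
python3 -m inch '[[0,0,0.955,-0.075,-0.364,0,0.2],[0,0,0.955,-0.075,-0.364,0,0.2],[0,0,0.955,-0.075,-0.364,0,0.2],[0,0,0.955,-0.075,-0.364,0,0.2],[0,0,0.955,-0.075,-0.364,0,0.2],[0,0,0.955,-0.075,-0.364,0,0.2],[0,0,0.955,-0.075,-0.364,0,0.2],[0,0,0.955,-0.075,-0.364,0,0.2],[0,0,0.955,-0.075,-0.364,0,0.2],[0,0,0.955,-0.075,-0.364,0,0.2],[0,0,0.955,-0.075,-0.364,0,0.2],[0,0,0,0,0,0,0.2]]' 20
python3 - <<'E'
from h import *
s=bot.read_state();c=bot.capture("wrist");save(c,"w1");print(s["ee_pos"])
E
```

```text
time_s: 17.05
ee_pos: [0.5844, -0.0092, 0.2591]
tool_rot: [0.415, 0.91, -0.0, -0.001]
contact_force: [-0.3, -0.0, -0.3]
finger_gap: 0.601
gripper_force: 0.0
[ 0.58435003 -0.00919631  0.2591071 ]
```

View pics/w1.png

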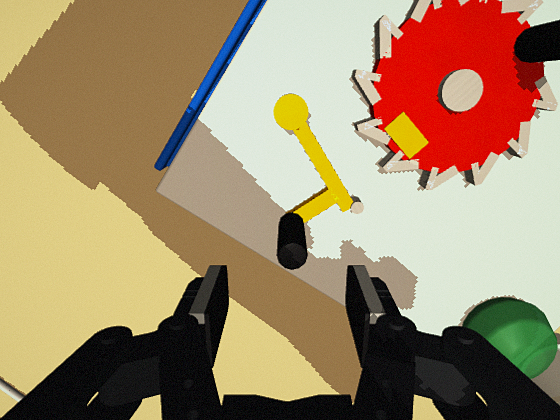

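```bash
python3 -m inch '[[0,0,0,0.04,0.025,-0.5,0.2],[0,0,0,0,0,-0.5,0.2],[0,0,0,0,0,-0.47,0.2],[0,0,0,0,0,0,-0.4],[0,0,0,0,0,0,-0.5],[0,0,0,0,0,0,-0.5],[0,0,0,0,0,0,-0.6],[0,0,0,0,0,0,-0.7],[0,0,0,0,0,0,-0.8],[0,0,0,0,0,0,-0.8]]' 20
cat > rp.py <<'E'
import numpy as np
from bench import bot
s=bot.read_state();p=s["ee_pos"][:2]-[.5415,.043];a=np.arctan2(p[1],p[0]);t=np.array([-np.sin(a),np.cos(a)])
print("theta %.3f r %.4f Ft %.2f Fr %.2f"%(-.376-a,np.hypot(*p),s["contact_force"][:2]@t,s["contact_force"][:2]@p/np.hypot(*p)))
E
python3 rp.py
```

```text
time_s: 18.1
ee_pos: [0.5872, -0.0069, 0.2022]
tool_rot: [0.414, 0.91, 0.0, 0.001]
contact_force: [0.5, 0.8, 5.9]
finger_gap: 0.183
gripper_force: 21.5
theta 0.453 r 0.0676 Ft 0.91 Fr -0.29
```

```bash
python3 -m inch '[[0,0,0.56,0.072,0.069,0,-0.8],[0,0,0.56,0.068,0.073,0,-0.8],[0,0,0.56,0.064,0.076,0,-0.8],[0,0,0.56,0.06,0.08,0,-0.8],[0,0,0,0,0,0,-0.8],[0,0,0,0,0,0,-0.8]]'>/dev/null; python3 rp.py
python3 -m inch '[[0,0,0.2,0.02,0.032,0,-0.8],[0,0,0,0,0,0,-0.8]]'>/dev/null; python3 rp.py
python3 -m inch '[[0,0,0.2,0.02,0.032,0,-0.8],[0,0,0,0,0,0,-0.8]]'>/dev/null; python3 rp.py
```

```text
theta 0.217 r 0.0676 Ft -0.01 Fr -1.37
theta 0.196 r 0.0677 Ft 0.77 Fr -1.75
theta 0.174 r 0.0676 Ft 0.23 Fr -1.24
```

```bash
python3 -m inch '[[0,0,0.14,0.013,0.022,0,-0.8],[0,0,0,0,0,0,-0.8]]'>/dev/null; python3 rp.py
python3 -m inch '[[0,0,0.14,0.013,0.022,0,-0.8],[0,0,0,0,0,0,-0.8]]'>/dev/null; python3 rp.py
```

```text
theta 0.160 r 0.0677 Ft -0.00 Fr -0.45
theta 0.145 r 0.0677 Ft 0.38 Fr -1.03
```

```bash
python3 -m inch '[[0,0,0.14,0.012,0.022,0,-0.8],[0,0,0,0,0,0,-0.8]]'>/dev/null; python3 rp.py
python3 -m inch '[[0,0,0.14,0.012,0.022,0,-0.8],[0,0,0,0,0,0,-0.8]]'>/dev/null; python3 rp.py
```

```text
theta 0.131 r 0.0676 Ft -0.51 Fr -0.69
theta 0.116 r 0.0677 Ft 0.47 Fr -1.18
```

```bash
python3 -m inch '[[0,0,0.14,0.012,0.022,0,-0.8],[0,0,0,0,0,0,-0.8]]'>/dev/null; python3 rp.py
python3 -m inch '[[0,0,0.14,0.012,0.022,0,-0.8],[0,0,0,0,0,0,-0.8]]'>/dev/null; python3 rp.py
```

```text
theta 0.101 r 0.0677 Ft -0.06 Fr -0.68
theta 0.094 r 0.0677 Ft -2.88 Fr -0.98
```

```bash
python3 -m inch '[[0,0,0.14,0.012,0.022,0,-0.8],[0,0,0,0,0,0,-0.8]]'>/dev/null; python3 rp.py
```

```text
theta 0.090 r 0.0677 Ft -5.38 Fr -1.93
```

```bash
python3 -m inch '[[0,0,-0.14,-0.012,-0.022,0,-0.8],[0,0,0,0,0,0,-0.8]]'>/dev/null; python3 rp.py
python3 -m inch '[[0,0,0,-0.003,-0.006,0,-0.8],[0,0,0,0,0,0,-0.8]]'>/dev/null; python3 rp.py
python3 -m inch '[[0,0,0,0,0,0,-0.6],[0,0,0,0,0,0,-0.4],[0,0,0,0,0,0,0],[0,0,0,0,0,0,0.2],[0,0,0,0,0,0,0.2],[0,0,0,0,0,0.3,0.2],[0,0,0,0,0,0.6,0.2],[0,0,0,0,0,0.6,0.2],[0,0,0,0,0,0.6,0.2],[0,0,0,0,-0.5,0.6,0.2],[0,0,0,0,-0.5,0,0.2]]'
python3 - <<'E'
from h import *
from scipy.spatial.transform import Rotation as Ro
c=bot.capture("top")
v,u=np.mgrid[0:420,0:560]
d=np.stack([(u-c["cx"])/c["fx"],(v-c["cy"])/c["fy"],np.ones_like(u)],-1)*c["z_map"][...,None]
W=(d-np.array(c["t"]))@np.array(c["R"])
for nm,x0,x1,y0,y1 in(("post",.5,.63,-.04,.04),("crank",.55,.66,.06,.17)):
    T=W[(W[...,0]>x0)&(W[...,0]<x1)&(W[...,1]>y0)&(W[...,1]<y1)&(W[...,2]>.153)&(W[...,2]<.167)]
    if len(T): print(nm,"top",len(T),T.mean(0))
s=bot.read_state();c=bot.capture("wrist");save(c,"w2")
M=np.array(c["mount"]);R=Ro.from_quat(s["tool_rot"]).as_matrix()
d=np.stack([(u-c["cx"])/c["fx"],(v-c["cy"])/c["fy"],np.ones_like(u)],-1)*c["z_map"][...,None]
W=(d@M[:3,:3].T+M[:3,3])@R.T+s["ee_pos"]
for nm,x0,x1,y0,y1 in(("post",.5,.63,-.04,.04),("crank",.55,.66,.06,.17)):
    T=W[(W[...,0]>x0)&(W[...,0]<x1)&(W[...,1]>y0)&(W[...,1]<y1)&(W[...,2]>.153)&(W[...,2]<.167)]
    if len(T): print(nm,"wrist",len(T),T.mean(0),(T.min(0)+T.max(0))/2)
E
```

```text
theta 0.096 r 0.0677 Ft -2.00 Fr -0.94
theta 0.097 r 0.0677 Ft -2.50 Fr -2.25
time_s: 22.0
ee_pos: [0.603, -0.0274, 0.3143]
tool_rot: [0.241, 0.97, 0.0, 0.004]
contact_force: [0.5, 0.4, 0.7]
finger_gap: 0.597
gripper_force: 0.0
crank top 45 [0.6145851  0.15251311 0.16304731]
post wrist 529 [0.60104005 0.01150553 0.16070631] [0.60197471 0.01146454 0.15830709]
crank wrist 150 [0.61266596 0.14534112 0.15599467] [0.61353071 0.14647597 0.15638438]
```

View pics/w2.png

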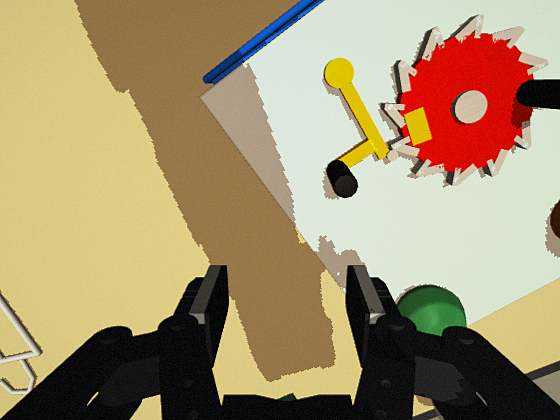

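```bash
python3 -m inch '[[0,0,0,0.15,0.8,0,0.2],[0,0,0,0.15,0.8,0,0.2],[0,0,0,0.15,0.8,0,0.2],[0,0,0,0,0,0,0.2],[0,0,0,0,0,0,0.2],[0,0,0,0,0,0,0.2]]'
cat > wl.py <<'E'
from h import *
from scipy.spatial.transform import Rotation as Ro
import sys
v,u=np.mgrid[0:420,0:560]
s=bot.read_state();c=bot.capture("wrist");save(c,sys.argv[1])
M=np.array(c["mount"]);R=Ro.from_quat(s["tool_rot"]).as_matrix()
d=np.stack([(u-c["cx"])/c["fx"],(v-c["cy"])/c["fy"],np.ones_like(u)],-1)*c["z_map"][...,None]
W=(d@M[:3,:3].T+M[:3,3])@R.T+s["ee_pos"]
for nm,x0,x1,y0,y1 in(("post",.5,.63,-.04,.04),("crank",.55,.66,.06,.18)):
    m=(W[...,0]>x0)&(W[...,0]<x1)&(W[...,1]>y0)&(W[...,1]<y1)&(W[...,2]>.155)&(W[...,2]<.17)
    T=W[m]
    if len(T): print(nm,len(T),np.c_[u[m],v[m]].mean(0).round(),T.mean(0).round(4),((T.min(0)+T.max(0))/2).round(4))
hsv=cv2.cvtColor(c["color"],cv2.COLOR_RGB2HSV)
def fit(m,nm):
    P=W[m][:,:2];(a,b),r=cv2.minEnclosingCircle(P.astype(np.float32));print(nm,round(a,4),round(b,4),round(r,4))
roi=(abs(W[...,0]-.604)<.07)&(abs(W[...,1]-.113)<.07)&(W[...,2]>.11)&(W[...,2]<.119)
fit(roi&((hsv[...,0]<6)|(hsv[...,0]>174))&(hsv[...,1]>180),"red")
hub=(hsv[...,1]<80)&(np.hypot(W[...,0]-.604,W[...,1]-.113)<.016)&(W[...,2]>.11)
print("hub",W[hub].mean(0).round(4))
E
python3 wl.py w3
```

```text
time_s: 22.7
ee_pos: [0.6193, 0.0684, 0.3091]
tool_rot: [0.242, 0.97, -0.0, -0.0]
contact_force: [0.6, -0.1, 0.7]
finger_gap: 0.597
gripper_force: 0.0
post 491 [198. 234.] [0.6016 0.0128 0.1607] [0.6022 0.0119 0.1591]
crank 778 [407. 151.] [0.6141 0.1521 0.1627] [0.615  0.1527 0.1601]
red 0.6045 0.1124 0.0477
hub [0.6039 0.1124 0.1215]
```

View pics/w3.png

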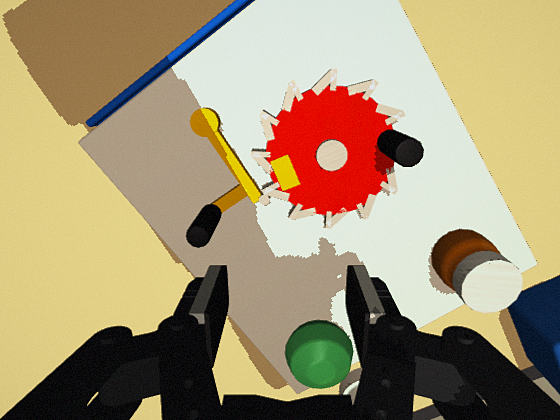

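```bash
python3 -c "
from bench import bot
print(bot.hand_in())"
```

```text
the job is handed in; nothing more can be done
None
```

I handed the job in, but the call gave no verdict. By my estimates the tray is home with its tongue still on the buffer (about 9 N at the peak, about 4 N now), and the pawl rests against the teeth at about 0.10 rad; the tray and the other things were not touched.

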